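# Hold a spring clip gaping over the recipe card

### The arm

A 6-joint arm with a two-finger parallel gripper is mounted at the origin on the work surface. World frame = base frame: x ahead of the robot, y to its left, z up, the work surface at z = 0. Lengths are in m, angles in rad, forces in N, time in s.
With the tool pointing down it reaches from about 0.275 to 0.85 m from the base axis. Payload 5.2 kg.
Tool frame: the origin (TCP) lies at the very end of the fingers, on their centre line; the grasp point (between the pads) lies 19 mm behind it; z points along the fingers, x is the direction in which the jaws open and shut, and the axes are right-handed (so a half turn about z gives the same grasp; the last joint's range is limited). The gripper opens to 85 mm and grips with 20 to 120 N. Pads are 22 mm wide; open, the fingers measure 114 mm over their backs; the gripper's body (76 mm by 85 mm) begins 54 mm behind the grasp point. The pads swing forward as they close: fully open they stand 13 mm farther back than shut.
Start: joints at [-1.409, 0.259, 1.535, -0, 1.348, -0.203], TCP at [0.196, -0.514, 0.231] pointing down, gripper open.
Joint ranges: [-3.14, 3.14], [-0.91, 2.08], [0.19, 2.58], [-1.22, 4.36], [0.22, 2.71], [-3.12, 3.12]. Speed limits (rad/s): [2.57, 2.57, 3.14, 3.14, 3.14, 3.14].

### API

Orientations are given as a unit quaternion [x, y, z, w].
In Python, from rig import env, eyes gives the robot as it stands.
- The arm moves only by the tool carry_out, never from a script. Its argument "series" is a list of rows, each an object of numbers: "rx", "ry", "rz": the turn, a rotation vector about the tool's x, y, z in degrees; "tx", "ty", "tz": the shift along the tool's x, y, z in m; "gripper": the gripper's target within -1 to 1 (shut at 1, half-way at 0, fully open at -1). A call has 1 to 20 rows; each row is the pose to reach, as a shift and turn from the pose commanded when the call began, along the tool's axes at that moment; what a row does not reach only later rows make up. A row lasts 1/10 s, in which the tool goes at most 50 mm and 8.59 degrees, less where a joint would pass 70% of its speed; a pose out of reach is approached as far as the arm can. A call with a gripper value outside its range is refused whole. The fingers move at their own pace and stop on an object; "squeeze" is the grip in N (left out, the last holds). Time passes only in rows, so rows that repeat a pose let the fingers close. It gives the time, the measured TCP pose, the force and the opening at its end, in the units of the state.
- env.observe(): the state, without advancing time (a new reading comes with each control period).
- eyes.capture(name): name is "side" or "top"; returns (picture, depth): 420x560x3 uint8, red, green, blue; 420x560 float32, m along the optical axis (not along the pixel's ray), 0 where there is no reading.
- eyes.get_calibration(name): a dict with "vfov" (degrees; the focal length in pixels is half the picture's height over the tangent of half this angle, whatever the lens; pixels are square), "cx", "cy" (the principal point, pixels), "k1" (the pictures are not rectified: a ray, as slopes to the right and down, at radius r is drawn at 1 + k1 r^2 times it, then the intrinsics apply), "xyz" and "rotation" of the camera in the world. Camera axes: x right, y down, z forward; pixel columns grow to the right and rows downward; lengths in m; the calibration is good to about 2 mm. A picture is of the moment at which its call begins. get_calibration takes no time and is no camera call.
- env.hand_in(): hands the job in, once; it reports no verdict.
The state is a dict: "time": time; "qpos": joint angles; "qvel": joint speeds; "effort": joint torques, N m; "ee_pos": TCP position; "orientation": TCP orientation; "wrist_force": force on the tool from outside, world axes, zero at the start; "moment": the same for the moment, N m; "finger_gap": opening from 0.0 (shut) to 1.0 (fully open).
Only numpy, scipy, OpenCV 4.12 (cv2) and the standard library are available. Lean on these libraries where they do the work, as an engineer would, in place of code of your own. Each camera call takes 0.05 s, during which the arm holds its last target. There are 200 camera calls.

### The job

Pinch the red spring clip by its two handles, take it off its parking strip, and bring it to the yellow recipe card standing in the wooden block. Finish holding it there, squeezed at least about half open, with its jaws hanging either side of the middle of the card's top edge, square to the card and reaching a couple of centimetres down, touching neither face, so that I can slip a second sheet in before the clip is let go: do not let go. Do not push against the card, and leave the blue clip, jam jar, mug and spoon where they are.

Things in the scene. Friction and masses are not known exactly. Their poses are not given: they have to be found in the camera images.
- red_clip: Red spring clip like a clothes-peg, standing jaws down astride the parking strip (either end), 40 wide (y, its hinge), 84 tall, 52 over its handles (x), 60 g. Origin midway between the jaw tips at the bottom when parked; z up to the handles. Frame belongs to the +x half; the -x half turns on it about a pivot 45 above the tips, with a 12 thick coil. Tips rest on the wooden base.
- red_clip_open (a joint): Red clip's opening, rad: 0 parked (jaw gap 4 mm, 52 mm over the handle bars), -0.06 shut, 0.35 half open (gap 20, bars 39), 0.70 stop (gap 34, bars 25). Squeezing the handles spreads the jaws; its spring closes it. A pinch of 3.5 N starts to open it, 7.5 N reaches the stop; 15 to 25 N holds it firmly. The bars rise 5 mm from the pivot as it opens.
- red_clip_handle_a (a point): Centre of the red clip's handle bar on its +x side: round, 8 diameter, 36 long along y, 80 above the tips. The two bars, 44 apart when parked, are the clip's outermost parts (handles lean outward); pinch them from above, across x.
- red_clip_handle_b (a point): Centre of the handle bar on the red clip's -x side.
- red_clip_tip_a (a point): Inner lower edge of the red clip's jaw on its +x side, middle of its 40 mm width; the black jaw pad is 4 thick outward from here and 12 high.
- red_clip_tip_b (a point): The same point of the jaw on the red clip's -x side.
- rail: Clip parking strip, fixed: wooden base 60 x 240 x 20 high with an upright steel strip along its middle, 4 thick (x), 220 long (y), top 45 above the table. Origin at the centre of the underside. The clips stand astride it 50 to 65 either side of its middle, hinges parallel to its y.
- card_edge (a point): Middle of the top edge of the yellow recipe card (green stripe along its top), 140 above the table: stiff board 3 thick (x), 110 wide (y), upright. z up, y along the edge, x square to the faces. The clip may go on either way round.
- card: The card and its wooden block (60 x 140 x 22 high), fixed; origin at the centre of the block's underside, axes as card_edge.
- blue_clip: The same clip in blue, to be left parked on the other end of the strip.
- jam_jar: Closed jam jar 66 diameter, 95 high, to be left alone; origin at the centre of its underside.
- mug: Amber glass mug 76 diameter, 85 high, to be left alone; origin at the centre of its underside.
- spoon: Steel spoon about 190 long and 20 high lying on the table, to be left alone; origin under its middle, x towards its bowl.
Things that resemble listed ones, but are neither listed nor needed, are in the scene too. Several things have the shape of the rail; the one meant has the colours described above. Several things look just like the card: the one meant starts nearest to the robot's base.

How it is judged:
By the outcome, as a careful person would: the job done as asked, in the order asked, and still so for the second after the job is handed in, while the arm keeps its last pose, push and grip.
It also fails if it takes over 38 s, if anything falls off the work surface, if the arm or the gripper's body presses on something with over 40 N, if the wrist force passes 120 N, or if a joint passes its speed limit or range.

## Working session

There is one attempt and no reset: what is moved stays moved. The work goes in short steps, Python scripts to look and compute and a tool call to move; the robot and the scene stay as the last step left them, time stands still between calls to the robot, and variables do not carry over. Pictures are saved under pics/ and viewed, about 8 in all and at most 12, crops included, and the job is handed in when it is done.

Besides the shell and the picture viewer there is one more tool, called after "Request:" in YAML: its name, and indented under it one key for each argument. carry_out: Moves the arm, as the interface text tells. Its arguments: {"type":"object","properties":{"series":{"type":"array"},"squeeze":{"type":"number"}},"required":["series"]}

```bash
mkdir -p pics; cat > h.py <<'E'
import numpy as np, cv2
from rig import env, eyes
from scipy.spatial.transform import Rotation as R
def cal(n):
    c=eyes.get_calibration(n); f=210/np.tan(np.radians(c["vfov"])/2)
    r=np.array(c["rotation"],float)
    Rm=r if r.shape==(3,3) else R.from_quat(r).as_matrix()
    K=np.array([[f,0,c["cx"]],[0,f,c["cy"]],[0,0,1.]])
    return K,c["k1"],np.array(c["xyz"]),Rm
def slopes(n,uv):
    K,k1,p,Rm=cal(n)
    d=(np.atleast_2d(uv).astype(float)-[K[0,2],K[1,2]])/K[0,0]
    s=d.copy()
    for _ in range(20): s=d/(1+k1*(s**2).sum(1,keepdims=True))
    return np.c_[s,np.ones(len(s))]
def onplane(n,uv,z):
    K,k1,p,Rm=cal(n); w=slopes(n,uv)@Rm.T
    return p+w*((z-p[2])/w[:,2])[:,None]
def cloud(n,depth):
    v,u=np.mgrid[0:420,0:560]; s=slopes(n,np.c_[u.ravel(),v.ravel()])
    K,k1,p,Rm=cal(n)
    P=p+(s*depth.reshape(-1,1))@Rm.T
    P[depth.ravel()==0]=np.nan
    return P.reshape(420,560,3)
def project(n,X):
    K,k1,p,Rm=cal(n); c=(np.atleast_2d(X)-p)@Rm; s=c[:,:2]/c[:,2:]
    return s*(1+k1*(s**2).sum(1,keepdims=True))*K[0,0]+[K[0,2],K[1,2]]
def save(n,img,s=1): cv2.imwrite(f"pics/{n}.png",cv2.resize(img,None,fx=s,fy=s,interpolation=cv2.INTER_CUBIC)[:,:,::-1])
E
python3 - <<'E'
from h import *
print(env.observe())
for n in("side","top"):
    print(eyes.get_calibration(n)); im,d=eyes.capture(n); save(n+"0",im,1.4); np.savez(n+"0.npz",im=im,d=d)
E
```

```text
{'time': 0.0, 'qpos': array([-1.40883930e+00,  2.59354404e-01,  1.53609184e+00, -3.13513889e-06,
        1.34800747e+00, -2.02776887e-01]), 'qvel': array([-4.79940618e-06,  1.68368907e-03, -2.14242759e-04,  1.18082881e-03,
       -2.39894278e-04, -7.85128069e-04]), 'effort': array([-1.14518636e-03, -4.46030009e+01, -2.90568066e+01, -3.82899907e-04,
        1.15507707e-02,  9.28656789e-06]), 'ee_pos': array([ 0.19613025, -0.51326967,  0.23046505]), 'orientation': array([ 8.23620118e-01, -5.67141107e-01, -6.45521091e-04, -6.70216860e-04]), 'wrist_force': array([0.00245448, 0.60619141, 0.34837299]), 'moment': array([-0.01677287,  0.01764078,  0.02760168]), 'finger_gap': 1.0046015342366739}
{'vfov': 54.701857105764084, 'cx': 286.48444841194225, 'cy': 214.6695554263332, 'k1': -0.001041707357573611, 'xyz': array([0.06646292, 0.62521009, 0.82946709]), 'rotation': array([-0.28884655,  0.87404995, -0.37073984,  0.12311103])}
{'vfov': 42.03073881965653, 'cx': 279.36468167567375, 'cy': 207.48168574153874, 'k1': -0.1368777530486309, 'xyz': array([0.28605998, 0.02934977, 1.5537643 ]), 'rotation': array([-0.69813929,  0.71265876, -0.04834665,  0.04880188])}
```

View pics/side0.png

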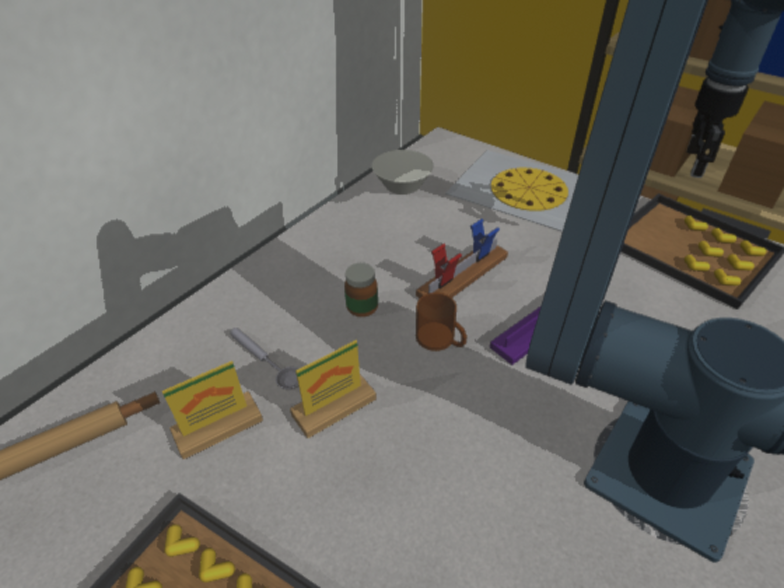

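View pics/top0.png

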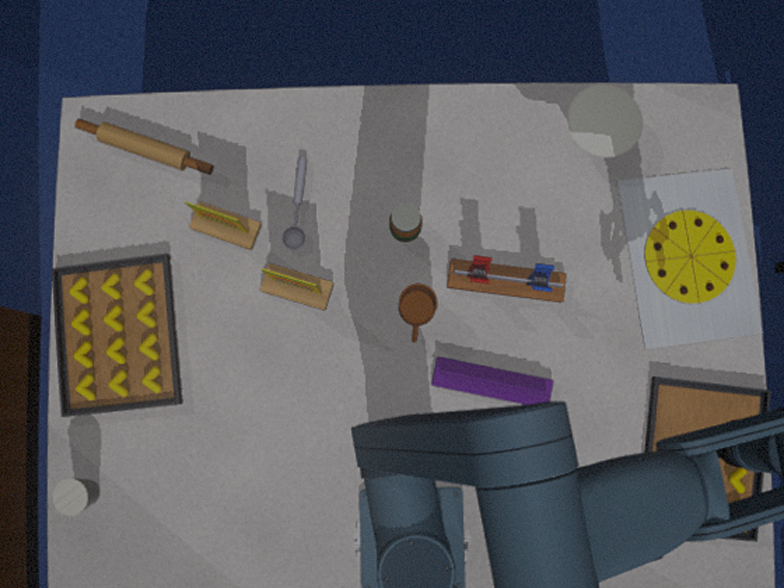

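The side view shows the red clip at about (445,265) and the blue one at (484,240), both on the wooden strip. The cards are at (330,380) and (205,400).

Candidates in the top view (as shown, at 1.4x):
- **Clip:** red (480,269) or blue (541,277). I take the red one.
- **Strip:** the wooden one with steel (507,280) or the purple one (492,380). I take the wooden one.
- **Card:** (292,280) or (218,216). I take (292,280), as it is nearest the base at about (410,560).

```bash
python3 - <<'E'
from h import *
D={n:np.load(n+"0.npz") for n in("side","top")}
def line(P):
    c=np.median(P,0); u,s,v=np.linalg.svd(P[:,:2]-P[:,:2].mean(0),full_matrices=False); v=v[0]*np.sign(v[0][1]); return P.mean(0),np.degrees(np.arctan2(v[1],v[0])), np.ptp((P[:,:2]@v))
for n in D:
    im,d=D[n]["im"],D[n]["d"]; P=cloud(n,d); h=cv2.cvtColor(im,cv2.COLOR_RGB2HSV).astype(int); H,S,V=h[...,0],h[...,1],h[...,2]
    red=((H<6)|(H>174))&(S>150)&(V>60)
    ok=red&(abs(P[...,0]-.5)<.15)&(P[...,1]<0.05)&(P[...,1]>-.25)&(P[...,2]>.02)&(P[...,2]<.13)
    Q=P[ok]; print(n,"red",len(Q),Q.mean(0).round(4),Q.min(0).round(4),Q.max(0).round(4))
    b=(H>105)&(H<125)&(S>150)&(V>60)&(P[...,2]>.02)&(P[...,2]<.13)&(abs(P[...,0]-.5)<.15)&(abs(P[...,1]+.2)<.2)
    Q=P[b]; print(" blue",len(Q),Q.mean(0).round(4))
    for nm,m in(("bar",Q[:,2]>.085),):
        pass
    Q=P[ok&(P[...,2]>.085)]; print(" bars",len(Q),Q.mean(0).round(4), line(Q) if len(Q)>3 else '')
    # card
    y=(P[...,2]>.125)&(P[...,2]<.15)&(P[...,0]>.2)&(P[...,0]<.7)&(P[...,1]>.1)&(P[...,1]<.6)
    lab,st=cv2.connectedComponentsWithStats(y.astype(np.uint8))[1:3]
    for i in range(1,len(st)):
        if st[i,4]>20: print(" card",st[i],line(P[lab==i]),P[lab==i][:,2].max())
    # wooden base top z~0.02 near clips
    w=(P[...,2]>.012)&(P[...,2]<.028)&(abs(P[...,0]-.5)<.12)&(P[...,1]>-.3)&(P[...,1]<0.02)&(H>4)&(H<20)&(S>90)
    print(" base",w.sum(),line(P[w]), P[w][:,:2].min(0),P[w][:,:2].max(0))
    u0,v0=(np.array([[260,140],[280,150]]) if n=="side" else np.array([[290,150],[160,150]]))[0]
    save("crop_"+n,im[v0:v0+90,u0:u0+130],5)
    # table check
    print(" table",np.nanmedian(P[(abs(P[...,2])<.02)][:,2]))
E
python3 -c "
import cv2,numpy as np
a=cv2.imread('pics/crop_side.png');b=cv2.imread('pics/crop_top.png');print(a.shape)
cv2.imwrite('pics/crops.png',cv2.resize(np.vstack([a,b]),(433,600)))"
```

```text
side red 158 [ 0.5258 -0.1414  0.0787] [ 0.4979 -0.1611  0.0309] [ 0.5499 -0.1218  0.1085]
 blue 87 [ 0.5115 -0.263   0.0799]
 bars 78 [ 0.5307 -0.1423  0.0973] (array([ 0.53068079, -0.14225741,  0.09731452]), np.float64(169.2473213499734), np.float64(0.051732744326244307))
 card [211 243  44  27 263] (array([0.51222446, 0.22525968, 0.13505041]), np.float64(72.24332687025979), np.float64(0.11033534786803728)) 0.14339107863355627
 card [116 258  52  27 329] (array([0.64321632, 0.37340547, 0.13474229]), np.float64(69.05785677675975), np.float64(0.10911644179661373)) 0.1440806108860928
 base 640 (array([ 0.49230491, -0.14967687,  0.02065275]), np.float64(96.96373518201474), np.float64(0.3195788953994832)) [ 0.40609664 -0.29987885] [0.60267225 0.01861425]
 table 0.0015302025918717543
top red 110 [ 0.5302 -0.147   0.0928] [ 0.4983 -0.1661  0.0311] [ 0.5507 -0.1246  0.1104]
 blue 86 [ 0.5116 -0.267   0.096 ]
 bars 80 [ 0.5278 -0.1458  0.1   ] (array([ 0.52779629, -0.14582369,  0.10004547]), np.float64(172.40034393746652), np.float64(0.04992432178586281))
 card [132 144  39  14  75] (array([0.64209292, 0.36813492, 0.13742537]), np.float64(70.972323911475), np.float64(0.10857368128236988)) 0.14516543209691357
 card [186 192  40  13  76] (array([0.5117616 , 0.22191563, 0.13789169]), np.float64(72.22331221741493), np.float64(0.1079371555821223)) 0.14644057787354114
 base 963 (array([ 0.51300517, -0.18136175,  0.01964402]), np.float64(82.71025235391761), np.float64(0.3063405333616219)) [ 0.46463726 -0.29999273] [0.56081052 0.00986351]
 table 0.0005057346453232192
(450, 650, 3)
```

View pics/crops.png

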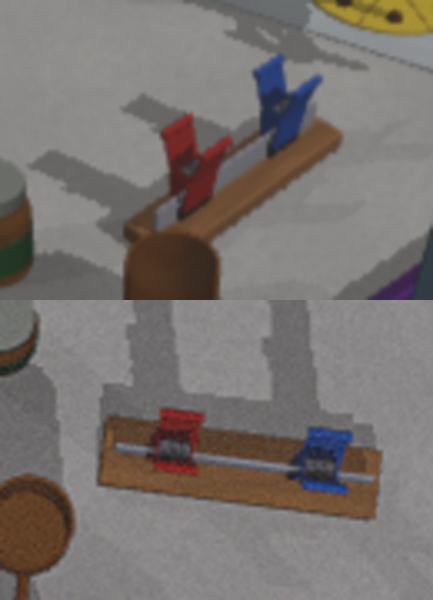

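The crops confirm the red clip, near the left end of the wooden strip at (180,155) in the side crop and (178,440) in the top crop. Next I refine the clip axis and compute the first move.

```bash
cat >> h.py <<'E'
def goto(p,ang):
    """shift (tool axes) and turn about tool z that bring the tool down-pointing at p with jaw direction at ang deg"""
    s=env.observe(); T=R.from_quat(s["orientation"])
    a=np.radians(ang); best=None
    for f in(0,np.pi):
        x=np.array([np.cos(a+f),np.sin(a+f),0]); z=np.array([0,0,-1.]); M=R.from_matrix(np.c_[x,np.cross(z,x),z])
        rv=np.degrees((T.inv()*M).as_rotvec())
        if best is None or np.linalg.norm(rv)<np.linalg.norm(best): best=rv
    print("t",s["time"],"tx,ty,tz",T.inv().apply(np.array(p)-s["ee_pos"]).round(4),"r",best.round(2),"q6",s["qpos"].round(2))
E
python3 - <<'E'
from h import *
for n in("side","top"):
    z=np.load(n+"0.npz"); im,d=z["im"],z["d"]; P=cloud(n,d); h=cv2.cvtColor(im,cv2.COLOR_RGB2HSV).astype(int); H,S,V=h[...,0],h[...,1],h[...,2]
    red=((H<7)|(H>172))&(S>120)&(V>50); blue=(H>105)&(H<125)&(S>120)&(V>50)
    box=(abs(P[...,0]-.52)<.12)&(abs(P[...,1]+.2)<.2)&(P[...,2]<.13)
    # bars by ray onto z=.102: pixel extents
    for nm,m in(("red",red),("blue",blue)):
        k=m&box&(P[...,2]>.088)
        Q=P[k]; a=np.radians(82); ey=np.array([np.cos(a),np.sin(a)]); ex=np.array([np.sin(a),-np.cos(a)])
        X=Q[:,:2]@ex; Y=Q[:,:2]@ey; lo,hi=np.percentile(X,[4,96]); yl,yh=np.percentile(Y,[4,96])
        c=ex*(lo+hi)/2+ey*(yl+yh)/2; print(n,nm,c.round(4),"ext",(hi-lo).round(4),(yh-yl).round(4))
    w=box&(P[...,2]>.034)&(P[...,2]<.052)&(S<70)
    Q=P[w]
    if len(Q)>5:
        l=cv2.fitLine(Q[:,:2].astype(np.float32),cv2.DIST_HUBER,0,.001,.001).ravel(); print(n,"strip",len(Q),l,np.degrees(np.arctan2(l[1],l[0]))%180, Q[:,1].min(),Q[:,1].max())
    if n=="top":
        w=((H>4)&(H<20)&(S>90)&box&(P[...,2]>.01)&(P[...,2]<.03)&(P[...,1]<-.07)).astype(np.uint8)
        w=cv2.morphologyEx(w,cv2.MORPH_CLOSE,np.ones((9,9)))
        c=max(cv2.findContours(w,0,1)[0],key=cv2.contourArea); r=cv2.minAreaRect(c); b=onplane(n,cv2.boxPoints(r),.02); print("rail c",b.mean(0),b)
        e=[np.linalg.norm(b[1]-b[0]),np.linalg.norm(b[2]-b[1])]; i=int(np.argmax(e)); v=b[i+1]-b[i]; print("rail ang",np.degrees(np.arctan2(v[1],v[0]))%180,e)
goto([.525,-.146,.20],-8)
E
```

```text
side red [ 0.5242 -0.1419] ext 0.0488 0.0318
side blue [ 0.5052 -0.2622] ext 0.0475 0.0314
side strip 144 [ 0.15177715  0.98841476  0.51740247 -0.19235727] 81.270065 -0.3149685498629805 -0.005788465922170416
top red [ 0.5249 -0.1447] ext 0.0487 0.0316
top blue [ 0.5069 -0.2654] ext 0.0481 0.0321
top strip 134 [ 0.1587359   0.9873211   0.51334155 -0.22160766] 80.86646 -0.31429185555236194 -0.0011805454175207696
rail c [ 0.51527504 -0.20711593  0.02      ] [[ 0.50421161 -0.0843646   0.02      ]
 [ 0.56291223 -0.09396157  0.02      ]
 [ 0.52633052 -0.33053894  0.02      ]
 [ 0.46764579 -0.31959859  0.02      ]]
rail ang 81.21003016101447 [np.float64(0.05947995142463805), np.float64(0.23938895625529233)]
t 0.1 tx,ty,tz [-0.2258 -0.4382  0.031 ] r [ -0.07   0.07 -61.1 ] q6 [-1.41  0.26  1.54 -0.    1.35 -0.2 ]
```

Request:
carry_out:
  series:
    - {"tx":-0.226,"ty":-0.438,"tz":0.03,"rz":-60.3,"gripper":-1}
    - {"tx":-0.226,"ty":-0.438,"tz":0.03,"rz":-60.3}
    - {"tx":-0.226,"ty":-0.438,"tz":0.03,"rz":-60.3}
    - {"tx":-0.226,"ty":-0.438,"tz":0.03,"rz":-60.3}
    - {"tx":-0.226,"ty":-0.438,"tz":0.03,"rz":-60.3}
    - {"tx":-0.226,"ty":-0.438,"tz":0.03,"rz":-60.3}
    - {"tx":-0.226,"ty":-0.438,"tz":0.03,"rz":-60.3}
    - {"tx":-0.226,"ty":-0.438,"tz":0.03,"rz":-60.3}
    - {"tx":-0.226,"ty":-0.438,"tz":0.03,"rz":-60.3}
    - {"tx":-0.226,"ty":-0.438,"tz":0.03,"rz":-60.3}
    - {"tx":-0.226,"ty":-0.438,"tz":0.03,"rz":-60.3}
    - {"tx":-0.226,"ty":-0.438,"tz":0.03,"rz":-60.3}
    - {"tx":-0.226,"ty":-0.438,"tz":0.03,"rz":-60.3}
    - {"tx":-0.226,"ty":-0.438,"tz":0.03,"rz":-60.3}
  squeeze: 20

```text
invalid input
```

```bash
python3 - <<'E'
from h import *
goto([.5247,-.1433,.083],-8.8)
im,d=eyes.capture("side"); save("s1",im[120:250,230:400],4)
E
```

```text
t 0.1 tx,ty,tz [-0.2282 -0.4389  0.148 ] r [-6.00e-02  8.00e-02 -6.03e+01] q6 [-1.41  0.26  1.54 -0.    1.35 -0.2 ]
```

View pics/s1.png

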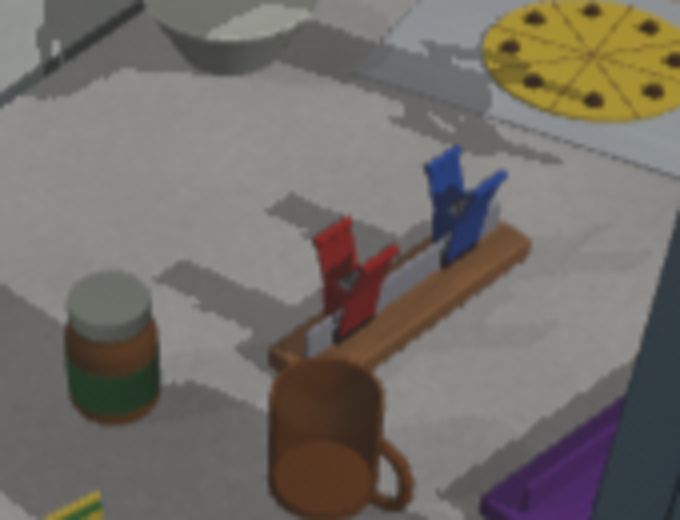

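The move was refused, so the picture shows the unmoved scene with the red clip at (355,280). Each row may need every field, so I'll send them in full.

Request:
carry_out:
  series:
    - {"rx":0,"ry":0,"rz":-60.3,"tx":-0.228,"ty":-0.439,"tz":0.03,"gripper":-1}
    - {"rx":0,"ry":0,"rz":-60.3,"tx":-0.228,"ty":-0.439,"tz":0.03,"gripper":-1}
    - {"rx":0,"ry":0,"rz":-60.3,"tx":-0.228,"ty":-0.439,"tz":0.03,"gripper":-1}
    - {"rx":0,"ry":0,"rz":-60.3,"tx":-0.228,"ty":-0.439,"tz":0.03,"gripper":-1}
    - {"rx":0,"ry":0,"rz":-60.3,"tx":-0.228,"ty":-0.439,"tz":0.03,"gripper":-1}
    - {"rx":0,"ry":0,"rz":-60.3,"tx":-0.228,"ty":-0.439,"tz":0.03,"gripper":-1}
    - {"rx":0,"ry":0,"rz":-60.3,"tx":-0.228,"ty":-0.439,"tz":0.03,"gripper":-1}
    - {"rx":0,"ry":0,"rz":-60.3,"tx":-0.228,"ty":-0.439,"tz":0.03,"gripper":-1}
    - {"rx":0,"ry":0,"rz":-60.3,"tx":-0.228,"ty":-0.439,"tz":0.03,"gripper":-1}
    - {"rx":0,"ry":0,"rz":-60.3,"tx":-0.228,"ty":-0.439,"tz":0.03,"gripper":-1}
    - {"rx":0,"ry":0,"rz":-60.3,"tx":-0.228,"ty":-0.439,"tz":0.03,"gripper":-1}
    - {"rx":0,"ry":0,"rz":-60.3,"tx":-0.228,"ty":-0.439,"tz":0.03,"gripper":-1}
    - {"rx":0,"ry":0,"rz":-60.3,"tx":-0.228,"ty":-0.439,"tz":0.03,"gripper":-1}
    - {"rx":0,"ry":0,"rz":-60.3,"tx":-0.228,"ty":-0.439,"tz":0.03,"gripper":-1}
  squeeze: 20

```text
time: 1.55
ee_pos: [0.5243, -0.1454, 0.2013]
orientation: [0.997, -0.078, -0.0, 0.0]
wrist_force: [-1.0, -0.4, -0.2]
finger_gap: 1.002
```

```bash
python3 - <<'E'
from h import *
goto([.5247,-.1433,.083],-8.8)
im,d=eyes.capture("side"); save("s2",im[100:250,210:400],4)
E
```

```text
t 1.55 tx,ty,tz [ 1.000e-04 -2.200e-03  1.183e-01] r [ 0.01  0.02 -0.11] q6 [-0.48  0.27  1.59 -0.    1.28 -0.32]
```

View pics/s2.png

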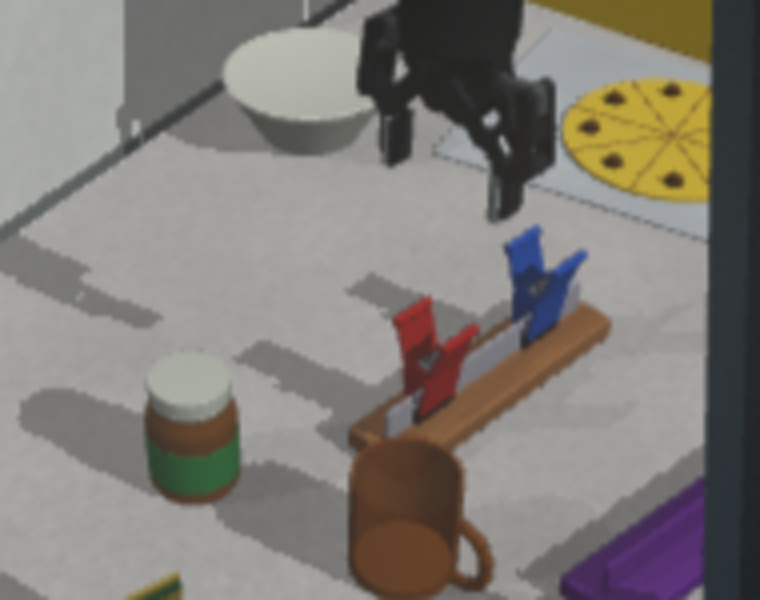

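The open gripper hovers above the red clip, with fingertips at (397,150) and (505,210) straddling the handles at (440,330). Descending.

Request:
carry_out:
  series:
    - {"rx":0,"ry":0,"rz":0,"tx":0,"ty":-0.002,"tz":0.045,"gripper":-1}
    - {"rx":0,"ry":0,"rz":0,"tx":0,"ty":-0.002,"tz":0.08,"gripper":-1}
    - {"rx":0,"ry":0,"rz":0,"tx":0,"ty":-0.002,"tz":0.105,"gripper":-1}
    - {"rx":0,"ry":0,"rz":0,"tx":0,"ty":-0.002,"tz":0.118,"gripper":-1}
    - {"rx":0,"ry":0,"rz":0,"tx":0,"ty":-0.002,"tz":0.118,"gripper":-1}
    - {"rx":0,"ry":0,"rz":0,"tx":0,"ty":-0.002,"tz":0.118,"gripper":-1}
    - {"rx":0,"ry":0,"rz":0,"tx":0,"ty":-0.002,"tz":0.118,"gripper":0}
  squeeze: 20

```text
time: 2.3
ee_pos: [0.5264, -0.143, 0.085]
orientation: [0.997, -0.077, 0.001, 0.001]
wrist_force: [0.2, 0.4, -0.2]
finger_gap: 0.855
```

```bash
python3 - <<'E'
from h import *
goto([.5247,-.1433,.083],-8.8); s=env.observe(); print(s["finger_gap"],s["wrist_force"])
im,d=eyes.capture("side"); save("s3",im[120:230,260:400],5)
E
```

```text
t 2.3 tx,ty,tz [-0.0017  0.0005  0.002 ] r [ 0.06 -0.17 -0.02] q6 [-0.47  0.39  1.74 -0.    1.01 -0.32]
0.8553833212838188 [ 0.17048024  0.40005995 -0.1874354 ]
```

View pics/s3.png

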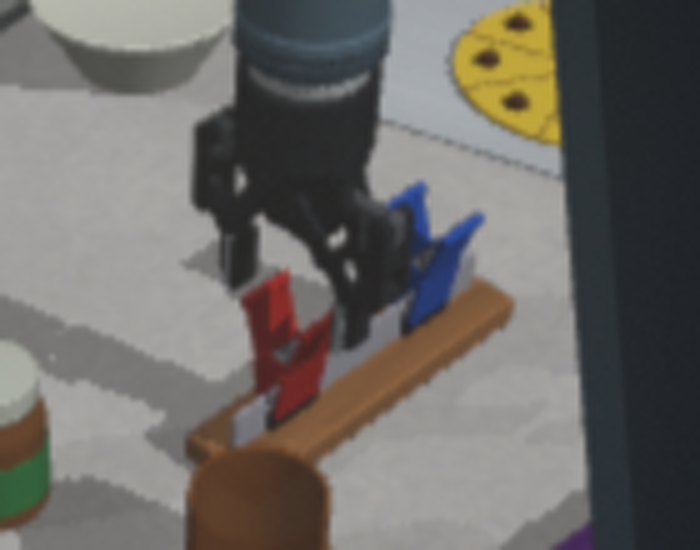

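The fingers at (240,275) and (350,330) straddle the bars at (268,285) and (322,318), and the midpoints coincide. Closing with 20 N.

Request:
carry_out:
  series:
    - {"rx":0,"ry":0,"rz":0,"tx":0,"ty":0,"tz":0,"gripper":0}
    - {"rx":0,"ry":0,"rz":0,"tx":0,"ty":0,"tz":0,"gripper":0}
    - {"rx":0,"ry":0,"rz":0,"tx":0,"ty":0,"tz":0,"gripper":0.3}
    - {"rx":0,"ry":0,"rz":0,"tx":0,"ty":0,"tz":0,"gripper":0.6}
    - {"rx":0,"ry":0,"rz":0,"tx":0,"ty":0,"tz":0,"gripper":1}
    - {"rx":0,"ry":0,"rz":0,"tx":0,"ty":0,"tz":0,"gripper":1}
    - {"rx":0,"ry":0,"rz":0,"tx":0,"ty":0,"tz":0,"gripper":1}
    - {"rx":0,"ry":0,"rz":0,"tx":0,"ty":0,"tz":0,"gripper":1}
    - {"rx":0,"ry":0,"rz":0,"tx":0,"ty":0,"tz":0,"gripper":1}
    - {"rx":0,"ry":0,"rz":0,"tx":0,"ty":0,"tz":0,"gripper":1}
  squeeze: 20

```text
time: 3.35
ee_pos: [0.5293, -0.1438, 0.0877]
orientation: [0.997, -0.077, 0.005, 0.002]
wrist_force: [1.9, 0.2, 17.1]
finger_gap: 0.28
```

```bash
python3 - <<'E'
from h import *
goto([.5247,-.1433,.083],-8.8); s=env.observe(); print(s["finger_gap"]*85,s["wrist_force"],s["moment"])
im,d=eyes.capture("side"); save("s4",im[120:230,260:400],5)
E
```

```text
t 3.35 tx,ty,tz [-0.0046  0.0002  0.0046] r [ 0.17 -0.58  0.01] q6 [-0.47  0.39  1.73  0.    1.01 -0.32]
23.757706779891564 [ 1.86512833  0.16173891 17.12717333] [ 0.08316506 -0.19032106  0.00392055]
```

View pics/s4.png

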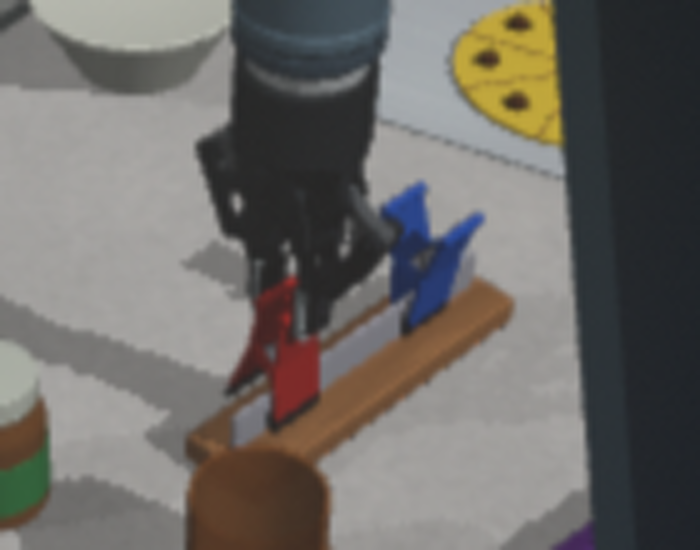

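The clip is open to its stop, with about 24 mm over the bars, and its jaws are spread at (240,385) and (290,415). Lifting.

Request:
carry_out:
  series:
    - {"rx":0,"ry":0,"rz":0,"tx":0,"ty":0,"tz":-0.01,"gripper":1}
    - {"rx":0,"ry":0,"rz":0,"tx":0,"ty":0,"tz":-0.025,"gripper":1}
    - {"rx":0,"ry":0,"rz":0,"tx":0,"ty":0,"tz":-0.045,"gripper":1}
    - {"rx":0,"ry":0,"rz":0,"tx":0,"ty":0,"tz":-0.07,"gripper":1}
    - {"rx":0,"ry":0,"rz":0,"tx":0,"ty":0,"tz":-0.1,"gripper":1}
    - {"rx":0,"ry":0,"rz":0,"tx":0,"ty":0,"tz":-0.13,"gripper":1}
    - {"rx":0,"ry":0,"rz":0,"tx":0,"ty":0,"tz":-0.155,"gripper":1}
    - {"rx":0,"ry":0,"rz":0,"tx":0,"ty":0,"tz":-0.17,"gripper":1}
    - {"rx":0,"ry":0,"rz":0,"tx":0,"ty":0,"tz":-0.17,"gripper":1}
    - {"rx":0,"ry":0,"rz":0,"tx":0,"ty":0,"tz":-0.17,"gripper":1}
  squeeze: 20

```text
time: 4.4
ee_pos: [0.525, -0.142, 0.2531]
orientation: [0.997, -0.077, -0.0, -0.0]
wrist_force: [0.3, 0.7, -0.9]
finger_gap: 0.285
```

```bash
python3 - <<'E'
from h import *
s=env.observe(); print(s["finger_gap"]*85,s["wrist_force"],s["moment"],s["ee_pos"])
goto([.513,.2235,.255],-17.8)
E
```

```text
24.217827662805213 [ 0.26462054  0.70169165 -0.92029969] [0.01339565 0.0313187  0.01927352] [ 0.52500151 -0.14199216  0.25307029]
t 4.4 tx,ty,tz [-0.0677 -0.3594 -0.0019] r [-0.    0.01  9.01] q6 [-0.47  0.23  1.51 -0.    1.39 -0.32]
```

Request:
carry_out:
  series:
    - {"rx":0,"ry":0,"rz":0.5,"tx":-0.003,"ty":-0.015,"tz":-0.005,"gripper":1}
    - {"rx":0,"ry":0,"rz":1.5,"tx":-0.008,"ty":-0.045,"tz":-0.01,"gripper":1}
    - {"rx":0,"ry":0,"rz":2.5,"tx":-0.015,"ty":-0.08,"tz":-0.015,"gripper":1}
    - {"rx":0,"ry":0,"rz":3.5,"tx":-0.023,"ty":-0.12,"tz":-0.015,"gripper":1}
    - {"rx":0,"ry":0,"rz":4.5,"tx":-0.03,"ty":-0.16,"tz":-0.015,"gripper":1}
    - {"rx":0,"ry":0,"rz":5.5,"tx":-0.038,"ty":-0.2,"tz":-0.015,"gripper":1}
    - {"rx":0,"ry":0,"rz":6.5,"tx":-0.045,"ty":-0.24,"tz":-0.015,"gripper":1}
    - {"rx":0,"ry":0,"rz":7.5,"tx":-0.053,"ty":-0.28,"tz":-0.015,"gripper":1}
    - {"rx":0,"ry":0,"rz":8.3,"tx":-0.06,"ty":-0.318,"tz":-0.015,"gripper":1}
    - {"rx":0,"ry":0,"rz":8.8,"tx":-0.065,"ty":-0.345,"tz":-0.015,"gripper":1}
    - {"rx":0,"ry":0,"rz":9,"tx":-0.068,"ty":-0.359,"tz":-0.015,"gripper":1}
    - {"rx":0,"ry":0,"rz":9,"tx":-0.068,"ty":-0.359,"tz":-0.015,"gripper":1}
    - {"rx":0,"ry":0,"rz":9,"tx":-0.068,"ty":-0.359,"tz":-0.015,"gripper":1}
  squeeze: 20

```text
time: 5.7
ee_pos: [0.5128, 0.2221, 0.2675]
orientation: [0.988, -0.155, -0.001, 0.001]
wrist_force: [-0.9, 0.1, -1.4]
finger_gap: 0.28
```

```bash
python3 - <<'E'
from h import *
s=env.observe(); print(s["finger_gap"]*85,s["wrist_force"],s["ee_pos"])
goto([.513,.2235,.19],-17.8)
im,d=eyes.capture("side"); im2,d2=eyes.capture("top")
for n,i,dd in(("side",im,d),("top",im2,d2)):
    P=cloud(n,dd); h=cv2.cvtColor(i,cv2.COLOR_RGB2HSV).astype(int)
    near=(abs(P[...,0]-.51)<.08)&(abs(P[...,1]-.22)<.08)
    a=np.radians(-17.8); ex=np.array([np.cos(a),np.sin(a)]); ey=np.array([-ex[1],ex[0]])
    red=near&((h[...,0]<7)|(h[...,0]>172))&(h[...,1]>120)&(P[...,2]>.17)
    Q=P[red]; L=np.c_[(Q[:,:2]-[.513,.2235])@ex,(Q[:,:2]-[.513,.2235])@ey,Q[:,2]]*1e3
    print(n,len(Q)); 
    for z in range(170,280,10):
        k=(L[:,2]>=z)&(L[:,2]<z+10)
        if k.any(): print(z,L[k].min(0).round(1),L[k].max(0).round(1),k.sum())
    g=near&(P[...,2]>.13)&(P[...,2]<.15)
    Q=P[g]; print("card",len(Q),((Q[:,:2]-[.513,.2235])@np.c_[ex,ey]*1e3).min(0),((Q[:,:2]-[.513,.2235])@np.c_[ex,ey]*1e3).max(0),Q[:,2].max())
save("s5",im[110:270,160:300],4)
E
```

```text
23.794824438667806 [-0.89929269  0.07845432 -1.43070945] [0.51279949 0.2220822  0.26748993]
t 5.7 tx,ty,tz [-0.0002 -0.0015  0.0775] r [0.09 0.06 0.02] q6 [ 0.21  0.25  1.45 -0.    1.44  0.52]
side 375
200 [-11.1 -17.2 207.2] [ -9.5  -8.2 209.1] 3
210 [-13.8 -19.3 211. ] [ -8.6  16.  219.9] 52
220 [-12.3 -19.2 220. ] [ 21.   16.2 230. ] 63
230 [-10.7 -19.3 230.1] [ 17.7  15.4 239.8] 63
240 [ -9.9 -19.9 240.1] [ 12.4  16.7 250. ] 73
250 [ -9.8 -16.9 250.1] [ 12.4  15.5 259.3] 45
260 [-10.9 -17.8 260.5] [ 11.2  14.6 269.3] 19
270 [ -9.3 -17.6 270.6] [  9.3  14.9 277.9] 15
card 208 [ -3.94560693 -54.73966673] [ 3.91065445 55.15769136] 0.14396434380011913
top 0
card 16 [ -1.68820972 -55.98569819] [  1.31655998 -29.10902718] 0.1462478432248111
```

View pics/s5.png

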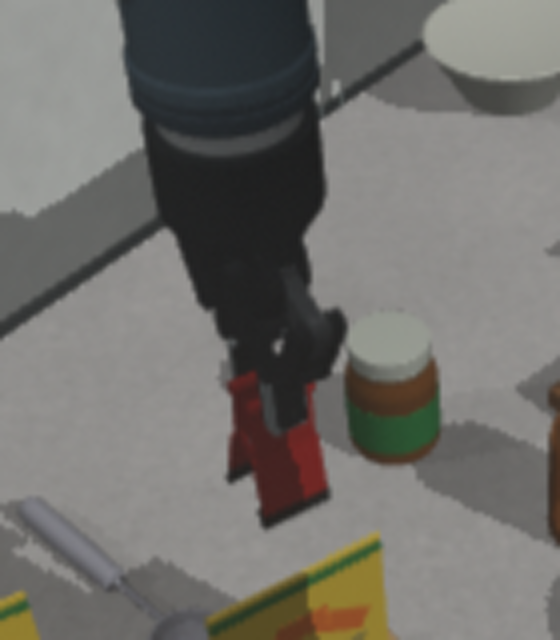

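The clip is held above the card. The near jaw pad's lower edge runs (262,525)–(330,492) in the crop, and the far pad is at (240,475). The red extents suggest the jaws swing a few mm toward +x, so I measure the black pads next.

```bash
python3 - <<'E'
from h import *
a=np.radians(-17.8); ex=np.array([np.cos(a),np.sin(a)]); ey=np.array([-ex[1],ex[0]])
im,d=eyes.capture("side"); P=cloud("side",d); h=cv2.cvtColor(im,cv2.COLOR_RGB2HSV).astype(int)
L=np.dstack([(P[...,:2]-[.513,.2235])@ex*1e3,(P[...,:2]-[.513,.2235])@ey*1e3,P[...,2]*1e3])
near=(abs(L[...,0])<50)&(abs(L[...,1])<35)&(L[...,2]>180)
blk=near&(h[...,2]<60)&(L[...,2]<222)&(h[...,1]<140)
for v,u in np.argwhere(blk): print(u,v,L[v,u].round(1),im[v,u])
red=near&((h[...,0]<7)|(h[...,0]>172))&(h[...,1]>120)
k=red&(L[...,0]<-3)&(L[...,2]<238)&(abs(L[...,1])<15); Q=L[k]
c=np.linalg.lstsq(np.c_[Q[:,1:],np.ones(len(Q))],Q[:,0],rcond=None)[0]; print("near outer plane dx/dy,dx/dz",c, len(Q))
k=red&(L[...,0]>12)&(L[...,2]<240); print(L[k].round(1))
E
```

```text
220 224 [ 23.8   9.9 220.4] [59 35 33]
219 225 [ 23.5  12.6 219.3] [58 35 33]
220 225 [ 22.7  10.7 218.7] [51 35 34]
221 225 [ 24.9   7.6 215.1] [49 36 34]
222 225 [ 20.8   7.1 218.2] [50 36 35]
218 226 [ 24.5  14.8 216.7] [51 35 34]
219 226 [ 21.7  13.7 218.3] [49 36 35]
220 226 [ 22.3  11.2 216.4] [41 36 34]
221 226 [ 23.4   8.6 213.9] [40 36 35]
222 226 [ 21.5   7.1 214.5] [43 36 34]
217 227 [ 24.9  17.2 214.8] [57 53 52]
218 227 [ 20.9  16.6 217.7] [40 35 35]
219 227 [ 23.   13.6 214.1] [40 36 35]
220 227 [ 21.2  12.1 214.8] [38 36 35]
221 227 [ 22.7   9.2 211.9] [44 43 41]
222 227 [ 25.4   5.9 207.6] [59 55 53]
217 228 [ 23.7  18.1 213.2] [52 51 49]
218 228 [ 21.5  16.7 214.3] [37 35 34]
219 228 [ 22.8  14.  211.6] [44 42 42]
241 232 [-11.1 -19.5 207.6] [58 47 45]
239 233 [-11.5 -14.4 208.1] [51 38 36]
240 233 [-11.4 -16.7 206.6] [43 39 37]
241 233 [-11.3 -19.1 205.1] [50 48 47]
235 234 [ -8.8  -6.2 207.7] [57 36 33]
237 234 [-10.1 -10.2 206.4] [51 38 36]
238 234 [-10.9 -12.1 205.9] [44 40 38]
239 234 [-12.  -13.9 205.8] [46 45 43]
240 234 [-10.8 -16.8 202.9] [52 51 50]
233 235 
[... 815 characters left out ...]
[50 48 47]
225 238 [ -7.9  17.  209.3] [54 49 48]
226 238 [-11.5  16.4 212.1] [53 36 34]
227 238 [-11.4  14.2 210.6] [52 35 32]
228 238 [-11.2  11.9 208.9] [42 35 34]
229 238 [-11.5   9.8 207.9] [40 35 33]
230 238 [-10.5   7.1 205.3] [38 36 34]
231 238 [-12.6   5.8 206.3] [42 41 39]
232 238 [-12.1   3.3 204.4] [49 48 46]
226 239 [-10.5  16.3 208.1] [40 35 33]
227 239 [-12.5  15.  209. ] [40 35 33]
228 239 [ -8.7  11.1 203.2] [38 35 33]
229 239 [-10.8   9.8 204.2] [43 42 40]
230 239 [-11.7   7.9 203.8] [50 49 47]
226 240 [-10.6  16.7 205.3] [43 41 40]
227 240 [-11.5  14.9 205. ] [44 43 41]
near outer plane dx/dy,dx/dz [-9.80559481e-04  8.06109962e-02 -2.74139732e+01] 134
[[ 24.7   5.1 216.7]]
```

The numbers disagree: jaw midpoint about +7 mm in x and a possible pitch. I'll turn the wrist 66° so the camera looks along the hinge and shows the clip's profile.

Request:
carry_out:
  series:
    - {"rx":0,"ry":0,"rz":-6,"tx":0,"ty":0,"tz":0,"gripper":1}
    - {"rx":0,"ry":0,"rz":-13,"tx":0,"ty":0,"tz":0,"gripper":1}
    - {"rx":0,"ry":0,"rz":-21,"tx":0,"ty":0,"tz":0,"gripper":1}
    - {"rx":0,"ry":0,"rz":-29,"tx":0,"ty":0,"tz":0,"gripper":1}
    - {"rx":0,"ry":0,"rz":-37,"tx":0,"ty":0,"tz":0,"gripper":1}
    - {"rx":0,"ry":0,"rz":-45,"tx":0,"ty":0,"tz":0,"gripper":1}
    - {"rx":0,"ry":0,"rz":-53,"tx":0,"ty":0,"tz":0,"gripper":1}
    - {"rx":0,"ry":0,"rz":-60,"tx":0,"ty":0,"tz":0,"gripper":1}
    - {"rx":0,"ry":0,"rz":-66,"tx":0,"ty":0,"tz":0,"gripper":1}
    - {"rx":0,"ry":0,"rz":-66,"tx":0,"ty":0,"tz":0,"gripper":1}
    - {"rx":0,"ry":0,"rz":-66,"tx":0,"ty":0,"tz":0,"gripper":1}
  squeeze: 20

```text
time: 6.95
ee_pos: [0.5132, 0.2221, 0.2684]
orientation: [0.914, 0.406, 0.0, 0.0]
wrist_force: [0.5, -0.3, -0.9]
finger_gap: 0.284
```

```bash
python3 - <<'E'
from h import *
s=env.observe(); T=R.from_quat(s["orientation"]).as_matrix(); print(s["time"],s["ee_pos"],s["finger_gap"]*85, T.round(3))
im,d=eyes.capture("side")
c=project("side",s["ee_pos"]).ravel(); print("tcp px",c)
# tool axis reference points: TCP, and TCP + 66mm down, +20mm hinge-side face toward camera
hy=T[:,1]*np.sign(T[:,1]@(np.array([.066,.625,.83])-s["ee_pos"]))
for dz in(-.019,0,.066): print(dz,[project("side",s["ee_pos"]+T[:,2]*dz+hy*.02+T[:,0]*k).ravel().round(1) for k in(-.021,-.017,0,.017,.021)])
u,v=int(c[0])-50,int(c[1])-45
print("crop",u,v); save("s6",im[v:v+100,u:u+100],6)
E
```

```text
6.95 [0.51324879 0.22211741 0.2684238 ] 24.11367483575935 [[ 0.67   0.743  0.   ]
 [ 0.743 -0.67  -0.   ]
 [ 0.     0.    -1.   ]]
tcp px [227.76035679 211.51536779]
-0.019 [array([238.5, 209.9]), array([236.5, 210.2]), array([227.7, 211.4]), array([218.9, 212.6]), array([216.9, 212.9])]
0 [array([239.3, 216.9]), array([237.3, 217.2]), array([228.7, 218.4]), array([220.1, 219.6]), array([218. , 219.9])]
0.066 [array([241.9, 239.5]), array([240. , 239.8]), array([231.9, 240.9]), array([223.7, 242.1]), array([221.8, 242.4])]
crop 177 166
```

View pics/s6.png

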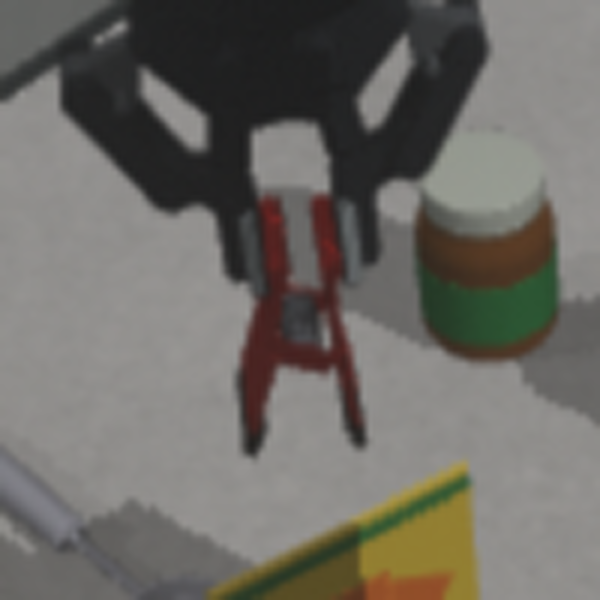

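The profile is clear. Jaw tips are at (253,453) and (360,445), and the bars are centred between the pads at (298,240). The tip midpoint is 3.8 px (about 8 mm) toward tool +x, and that side is higher, so the pitch is about 5.5°. I turn back and tilt the tool -5.5° about its y.

Request:
carry_out:
  series:
    - {"rx":0,"ry":0,"rz":6,"tx":0,"ty":0,"tz":0,"gripper":1}
    - {"rx":0,"ry":0,"rz":13,"tx":0,"ty":0,"tz":0,"gripper":1}
    - {"rx":0,"ry":0,"rz":21,"tx":0,"ty":0,"tz":0,"gripper":1}
    - {"rx":0,"ry":0,"rz":29,"tx":0,"ty":0,"tz":0,"gripper":1}
    - {"rx":0,"ry":0,"rz":37,"tx":0,"ty":0,"tz":0,"gripper":1}
    - {"rx":0,"ry":0,"rz":45,"tx":0,"ty":0,"tz":0,"gripper":1}
    - {"rx":0,"ry":0,"rz":53,"tx":0,"ty":0,"tz":0,"gripper":1}
    - {"rx":0,"ry":0,"rz":60,"tx":0,"ty":0,"tz":0,"gripper":1}
    - {"rx":0,"ry":0,"rz":66,"tx":0,"ty":0,"tz":0,"gripper":1}
    - {"rx":0,"ry":0,"rz":66,"tx":0,"ty":0,"tz":0,"gripper":1}
  squeeze: 20

```text
time: 8.0
ee_pos: [0.5131, 0.2227, 0.2683]
orientation: [0.988, -0.156, 0.0, 0.0]
wrist_force: [-0.7, 0.1, -0.6]
finger_gap: 0.285
```

Request:
carry_out:
  series:
    - {"rx":0,"ry":-1,"rz":0,"tx":0,"ty":0,"tz":0,"gripper":1}
    - {"rx":0,"ry":-3,"rz":0,"tx":-0.001,"ty":-0.001,"tz":0,"gripper":1}
    - {"rx":0,"ry":-5,"rz":0,"tx":-0.002,"ty":-0.0015,"tz":0,"gripper":1}
    - {"rx":0,"ry":-5.5,"rz":0,"tx":-0.002,"ty":-0.0015,"tz":0,"gripper":1}
    - {"rx":0,"ry":-5.5,"rz":0,"tx":-0.002,"ty":-0.0015,"tz":0,"gripper":1}
    - {"rx":0,"ry":-5.5,"rz":0,"tx":-0.002,"ty":-0.0015,"tz":0,"gripper":1}
  squeeze: 20

```text
time: 8.6
ee_pos: [0.5116, 0.2249, 0.2682]
orientation: [0.987, -0.154, -0.047, -0.007]
wrist_force: [-0.1, -0.1, -0.6]
finger_gap: 0.28
```

```bash
cat > m.py <<'E'
from h import *
s=env.observe(); T=R.from_quat(s["orientation"]); M=T.as_matrix(); print(s["time"],s["ee_pos"].round(4),s["finger_gap"]*85,s["wrist_force"].round(1))
a=np.radians(-17.8); ex=np.array([np.cos(a),np.sin(a)]); ey=np.array([-ex[1],ex[0]])
print("tool z in card axes",M[:2,2]@ex,M[:2,2]@ey,"yaw",np.degrees(np.arctan2(M[1,0],M[0,0])))
im,d=eyes.capture("side"); P=cloud("side",d); h=cv2.cvtColor(im,cv2.COLOR_RGB2HSV).astype(int)
L=np.dstack([(P[...,:2]-[.513,.2235])@ex*1e3,(P[...,:2]-[.513,.2235])@ey*1e3,P[...,2]*1e3])
zt=(s["ee_pos"][2]-.066)*1e3
blk=(abs(L[...,0])<40)&(abs(L[...,1])<30)&(abs(L[...,2]-zt-4)<9)&(h[...,2]<55)&(h[...,1]<130)
for nm,k in(("near",blk&(L[...,0]<0)),("far",blk&(L[...,0]>0))):
    Q=L[k]
    if len(Q): print(nm,len(Q),"med",np.median(Q,0).round(1),"lo",np.percentile(Q,5,0).round(1),"hi",np.percentile(Q,95,0).round(1))
# TCP so that grasp axis tip midpoint sits on card centre, tips at z .118
g=np.r_[ex*0,0]
zax=M[:,2]; tip=s["ee_pos"]-.019*zax+np.array([0,0,-.085]); print("tip mid est, card axes mm",(tip[:2]-[.513,.2235])@np.c_[ex,ey]*1e3,tip[2])
print("shift in tool axes",T.inv().apply(np.array([.513,.2235,.118])-tip).round(4))
E
python3 m.py
```

```text
8.6 [0.5116 0.2249 0.2682] 23.82622978660414 [-0.1 -0.1 -0.6]
tool z in card axes -0.09567863198698406 -8.555448607366538e-05 yaw -17.77813128888874
near 45 med [-19.5   3.1 207.6] lo [-21.2 -14.1 205. ] hi [-17.9  19.  210.9]
far 12 med [ 15.   14.9 211.7] lo [ 13.7   9.1 207.2] hi [ 16.8  20.7 214.4]
tip mid est, card axes mm [0.06567546 0.91091754] 0.20212145918921703
shift in tool axes [0.008  0.0009 0.0837]
```

The jaws are now level and centred: near inner face about -15.5 mm, far about +15. Descending slowly over the card.

Request:
carry_out:
  series:
    - {"rx":0,"ry":0,"rz":0,"tx":0.001,"ty":0.001,"tz":0.01,"gripper":1}
    - {"rx":0,"ry":0,"rz":0,"tx":0.002,"ty":0.001,"tz":0.02,"gripper":1}
    - {"rx":0,"ry":0,"rz":0,"tx":0.003,"ty":0.001,"tz":0.031,"gripper":1}
    - {"rx":0,"ry":0,"rz":0,"tx":0.004,"ty":0.001,"tz":0.042,"gripper":1}
    - {"rx":0,"ry":0,"rz":0,"tx":0.005,"ty":0.001,"tz":0.053,"gripper":1}
    - {"rx":0,"ry":0,"rz":0,"tx":0.006,"ty":0.001,"tz":0.063,"gripper":1}
    - {"rx":0,"ry":0,"rz":0,"tx":0.007,"ty":0.001,"tz":0.072,"gripper":1}
    - {"rx":0,"ry":0,"rz":0,"tx":0.0075,"ty":0.001,"tz":0.079,"gripper":1}
    - {"rx":0,"ry":0,"rz":0,"tx":0.008,"ty":0.001,"tz":0.083,"gripper":1}
    - {"rx":0,"ry":0,"rz":0,"tx":0.008,"ty":0.001,"tz":0.083,"gripper":1}
    - {"rx":0,"ry":0,"rz":0,"tx":0.008,"ty":0.001,"tz":0.083,"gripper":1}
    - {"rx":0,"ry":0,"rz":0,"tx":0.008,"ty":0.001,"tz":0.083,"gripper":1}
  squeeze: 20

```text
time: 9.85
ee_pos: [0.5117, 0.2241, 0.1855]
orientation: [0.987, -0.155, -0.047, -0.008]
wrist_force: [-0.6, -0.1, -0.4]
finger_gap: 0.283
```

```bash
python3 m.py; python3 - <<'E'
from h import *
im,d=eyes.capture("side"); c=project("side",[.513,.2235,.14]).ravel(); u,v=int(c[0])-55,int(c[1])-55
print(c,u,v); a=im[v:v+100,u:u+100]
save("s7",a,6)
E
```

```text
9.85 [0.5117 0.2241 0.1855] 24.025216446295723 [-0.6 -0.1 -0.4]
tool z in card axes -0.09487466751132789 0.0005503954421133854 yaw -17.79656416592022
near 35 med [-19.    5.  125.2] lo [-20.8 -10.9 122.2] hi [-17.1  19.  128.9]
far 9 med [ 14.8  14.2 130.9] lo [ 13.7   9.9 127. ] hi [ 16.3  19.  132.2]
tip mid est, card axes mm [0.32717804 0.17202239] 0.11939999026561578
shift in tool axes [-0.0002  0.0002  0.0014]
[233.28633265 253.76326358] 178 198
```

View pics/s7.png

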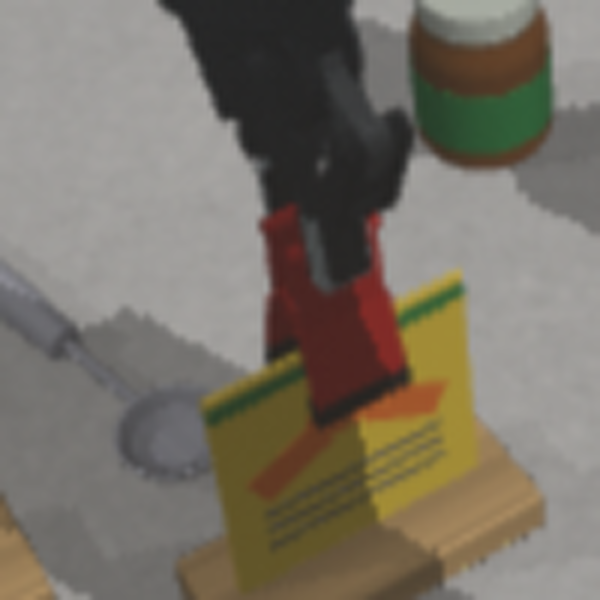

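The jaws straddle the middle of the card's top edge, with the near pad at (365,400) in front and the far pad at (280,350) behind. No contact force shows. I'll check that the other items haven't moved, then hand in.

```bash
python3 - <<'E'
from h import *
im,d=eyes.capture("side"); o=np.load("side0.npz")["im"]
for nm,X in(("blue",[.507,-.264,.07]),("jar",None),("mug",None),("spoon",None)):
    c={"jar":(258,207),"mug":(312,230),"spoon":(185,252)}.get(nm) or project("side",X).ravel()
    u,v=map(int,c); f=lambda a:cv2.cvtColor(a[v-14:v+14,u-14:u+14],cv2.COLOR_RGB2GRAY).astype(np.float32)
    print(nm,cv2.phaseCorrelate(f(o),f(im)))
s=env.observe(); print(s["time"],s["finger_gap"]*85,s["wrist_force"])
env.hand_in()
E
```

```text
blue ((0.11429260178659462, -0.2998269348517457), 0.9568401961856419)
jar ((-0.6655451789726499, 0.9261269180041563), 0.47919868999057347)
mug ((0.020258671232538106, 0.05022269706968885), 0.9835244335068597)
spoon ((0.16983979893904078, -0.46436107998903253), 0.6101455901728736)
10.0 23.87430887633086 [-0.38560133  0.29989575  0.54385757]
the job is handed in; nothing more can be done
```

The red clip is off its strip and held squeezed astride the middle of the yellow card nearest the robot. I handed the job in at 10.0 s without letting go; no verdict was given.

**Opening:** the clip is at its stop, with about 24 mm over the handle bars at a 20 N grip.

**Position over the card:** the jaw inner faces sit about 15 mm either side of the card's centre plane. The tips reach about 21 mm below its top edge. The jaws are centred along the edge to about 1 mm by the arm's pose.

**Square to the card:** the clip tilted about 5.5° in the grip when squeezed. I tilted the tool to correct this. The jaws then measured centred, though the far pad read 4 to 6 mm higher than the near one; part of that is the camera seeing different faces of the two pads.

**Contact with the card:** the wrist force stayed under 1 N, so there was no sign of touching it.

**Other items:** image shifts since the start were under half a pixel for the blue clip, mug and spoon. The jar read about 1 px, but that match was weak because the gripper and its shadow are close by. I never went near the jar, and it looks in place in the last picture.

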